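Lock on the relays of a board for its contact check

TASK

Get the relay board ready for its contact check: first lightly touch the round steel button of the bench earth point with the fingertips to discharge them, then lock on the three tall relays by pressing in the test buttons on their tops, starting with the relay next to the screw terminals and working along the row away from them. Press each one gently and fully home, so that it stays in. Leave the low relay's button out, do not shift or lift the board, and leave the other things on the bench alone.

Things in the scene. Friction and masses are not known exactly. Their poses are not given: they have to be found in the camera images.
- board: loose green relay board 200 x 120 mm on 12 mm pillars, 0.7 kg, at any angle. Origin: bench level under its centre; x along its length. Black screw-terminal strip (32 mm high) across its -x end, white connectors at the other. Three tall clear relays with grey tops, 36 mm square, tops 80 mm over the bench, in a row at x = -46, 4, 54, y = -22 mm; one low relay, top 40 mm high, at x = 30, y = 30
- test1_top (a point): white round push button, 11 mm across, upright in the middle of the top of the tall relay next to the screw terminals (first). The point is the centre of its flat top, 11 mm above the relay's top when out, so 91 mm over the bench
- test2_top (a point): white round push button, 11 mm across, upright in the middle of the top of the middle tall relay (second). The point is the centre of its flat top, 11 mm above the relay's top when out, so 91 mm over the bench
- test3_top (a point): white round push button, 11 mm across, upright in the middle of the top of the tall relay farthest from the screw terminals (third). The point is the centre of its flat top, 11 mm above the relay's top when out, so 91 mm over the bench
- test1 (a joint): travel of the first tall relay's test button, straight down into the relay: 0 out, 0.006 m fully in (its top then 5 mm above the relay's top). It yields to about 3 N and, being of the locking kind, has no return: it stays as far in as it is pushed. Past the end its cap gives 3 mm more on a spring, 4.5 to 12 N, then stops hard. Starts between 0 and 0.001
- test2 (a joint): travel of the middle tall relay's test button, straight down into the relay: 0 out, 0.006 m fully in (its top then 5 mm above the relay's top). It yields to about 3 N and, being of the locking kind, has no return: it stays as far in as it is pushed. Past the end its cap gives 3 mm more on a spring, 4.5 to 12 N, then stops hard. Starts between 0 and 0.001
- test3 (a joint): travel of the third tall relay's test button, straight down into the relay: 0 out, 0.006 m fully in (its top then 5 mm above the relay's top). It yields to about 3 N and, being of the locking kind, has no return: it stays as far in as it is pushed. Past the end its cap gives 3 mm more on a spring, 4.5 to 12 N, then stops hard. Starts between 0 and 0.001
- low_test_top (a point): white round push button, 11 mm across, upright in the middle of the top of the low relay; it must stay out. The point is the centre of its flat top, 11 mm above the relay's top when out, so 51 mm over the bench
- low_test (a joint): travel of the low relay's test button, the same kind: 0 out, 0.006 m fully in; must stay out
- earth_box: bench earth point: black box 60 x 100 x 20 mm, screwed to the bench to the robot's right. Origin: bench level under its centre; the steel touch button is at its y = +18 mm, two small brass studs are at y = -30 mm
- earth_button: round polished steel touch button of the earth point, 32 mm across, sprung: it gives way straight down, starting at about 1 N and 4 mm deep at about 5 N, then stops, and springs back. Origin: on its axis, 6 mm below its top
- earth_top (a point): centre of the flat top (24 mm across) of the steel earth button, 28 mm above the bench at rest
- spare_relay: loose spare tall relay standing upright on the bench to the left, 36 x 36 x 52 mm, without a button; leave alone. Origin under its centre
- parts_tray: loose cream tray of connectors, 130 x 95 x 26 mm, at the left; leave alone. Origin under its centre
- brush: loose thin brush with white handle, 150 mm long, 8 mm high, lying on the near side, to the left; leave alone
- tweezers: loose steel tweezers, 125 mm long, 8 mm high, lying between earth point and board; leave alone
- flux_bottle: loose small clear bottle with black cap, 38 mm across, 85 mm high, beyond the tweezers; leave alone. Origin under its centre
- solder_spool: loose spool of solder standing on end, 60 mm across, 46 mm high, beyond the earth point; leave alone. Origin under its centre
- cutters: loose side cutters with red handles, about 130 mm long, 10 mm high, lying between earth point and robot; leave alone
- screwdriver: loose screwdriver, 170 mm long, under 35 mm high, lying at the far left; leave alone
There are look-alikes about, which are no part of the job. Leave any green look-alike of the earth_box alone.

How it is judged (in metres and radians):
On the way, in this order (a step that is already met when the one before it is completed fails the run):
1. the fingers touch the steel earth button (contact force between the fingers and earth_button above 0.3 N), for 0.15 s.
2. the first (next to the screw terminals) tall relay's test button is fully in (value of joint test1 above 0.0048 m), for 0.2 s.
3. the middle tall relay's test button is fully in (value of joint test2 above 0.0048 m), for 0.2 s.
4. the third tall relay's test button is fully in (value of joint test3 above 0.0048 m), for 0.2 s.
At the end, for the whole second after the job is handed in: the three tall relays' test buttons are in by more than 4.8 of 6 mm, the low relay's by less than 2 mm; the board lies flat and at rest within 20 mm of where it was, and every other loose thing within 30 mm of where it was (value of joint each of test1, test2, test3 above 0.0048 m and value of joint low_test below 0.002 m and distance of board from where it was at the start of the episode below 0.02 m and angle between board's own z axis and vertical below 0.03 rad and linear speed of board below 0.01 m/s and distance of each of spare_relay, parts_tray, brush, tweezers, flux_bottle, solder_spool, cutters, screwdriver from where it was at the start of the episode below 0.03 m); the robot touches nothing.
It fails at once if a test button is pushed in while one before it in the row is still out ((value of joint test2 above 0.0025 m and value of joint test1 below 0.004 m) or (value of joint test3 above 0.0025 m and value of joint test2 below 0.004 m) or (value of joint test3 above 0.0025 m and value of joint test1 below 0.004 m)).
It fails at once if the low relay's button is pushed in (value of joint low_test above 0.002 m).
It fails at once if the board or the earth point is pressed or struck with more than 40 N (contact force between any of the fingers, the arm and board above 40 N or contact force between any of the fingers, the arm and earth_box above 40 N).
It fails at once if the board is lifted by 8 mm, tipped, or shifted by 20 mm (height (world z) of board above 0.008 m or distance of board from where it was at the start of the episode above 0.02 m or angle between board's own z axis and vertical above 0.15 rad).
It fails at once if another thing on the bench is moved by 30 mm (distance of any of spare_relay, parts_tray, brush, tweezers, flux_bottle, solder_spool, cutters, screwdriver from where it was at the start of the episode above 0.03 m).
It also fails if it takes over 48 s, if anything falls off the work surface, if the arm or the gripper's body presses on something with over 40 N, if the wrist force passes 120 N, or if a joint passes its speed limit or range.

ROBOT

A 6-joint arm with a two-finger parallel gripper is mounted at the origin on the work surface. World frame = base frame: x ahead of the robot, y to its left, z up, the work surface at z = 0. Lengths are in m, angles in degrees, forces in N, time in s.
With the tool pointing down it reaches from about 0.4 to 0.825 m from the base axis. Payload 7 kg.
Tool frame: the origin (TCP) lies midway between the tips of the shut fingers; the grasp point (between the pads) lies ctrl.grasp_offset behind it (ctrl.grasp_offset is the distance from the TCP to the grasp point, in m); z points along the fingers, y is the line along which they close (so a half turn about z gives the same grasp; the last joint's range is limited). The gripper opens to 88 mm and grips with 3 to 60 N. Pads are 19 mm wide; open, the fingers measure 130 mm over their backs; the gripper's body (78 mm by 193 mm) begins 47 mm behind the grasp point.
Start: joints at [91.392, 20.546, 0.682, 0, -70.136, -16.507], TCP at [0.176, 0.652, 0.227] pointing down, gripper open.
Joint ranges: [-176.03, 176.03], [-82.01, 121.73], [-58.28, 71.71], [-173.87, 95.51], [-174.79, -0.11], [-173.66, 173.66]. Speed limits (degrees/s): [136.94, 136.94, 172.46, 180, 180, 180].

INTERFACE

Orientations are given as [roll, pitch, yaw] about the fixed x, y, z axes, in that order (R = Rz(yaw) Ry(pitch) Rx(roll)).
In Python, from plant import ctrl gives the robot as it stands. The module is installed in compiled form; this text tells all that it offers.
- The arm moves only by the tool send_rows, never from a script. Its argument "increments" is a list that holds one entry, the list of rows, each a list of 4 numbers: the shift along the world's x, y, z normalised to -1 to 1, where 1 is 0.2 m, then the turn about the world's z normalised to -1 to 1, where 1 is 1.5 rad. In form: [[[x, y, z, roll], ...]]. A call has 1 to 12 rows; each row is the pose to reach, as a shift and turn from the pose commanded when the call began; what a row does not reach only later rows make up. A row lasts 1/8 s, in which the tool goes at most 62.5 mm and 10.7 degrees, less where a joint would pass 70% of its speed; a pose out of reach is approached as far as the arm can. A call with a number of a shift or a turn outside -1 to 1 is refused whole. A call with a gripper value outside its range is refused whole. "jaw" is the opening, from 0 (shut) to 1 (fully open), set as the call begins (left out, the last holds). The fingers move at their own pace and stop on an object; the grip force is fixed at half the most. Time passes only in rows, so rows that repeat a pose let the fingers close. It gives the time, the measured TCP pose, the force, the opening and the grip force at its end, in the units of the state.
- ctrl.get_obs(): the state, without advancing time (a new reading comes with each control period).
- ctrl.snapshot(name): name is "scene" or "top" or "wrist"; returns the picture (400x640x3 uint8, red, green, blue); there is no depth.
- ctrl.calibration(name): a dict with "mtx" (3x3 intrinsics, pixels), "eye" and "attitude" of the camera in the world. Camera axes: x right, y up, looking along -z (the intrinsics and any distortion apply to the point x, -y, -z); pixel columns grow to the right and rows downward; lengths in m; the calibration is good to about 2 mm. The wrist camera is an equidistant fisheye: a pixel r from the principal point sees the ray r / f radians off the axis. A picture is of the moment at which its call begins: read the wrist's pose just before it. calibration takes no time and is no camera call; for the wrist camera it gives the pose at the moment of the call.
- ctrl.close_job(): hands the job in; it is judged then, once.
Trained networks look in the newest picture that a camera, given by its name, has taken for a name from the list of things; names that differ only in an ending like _2 or _b are one class to them, and where a whole thing is asked for, a point or a joint stands for the part that bears it (a point fixed in the world has none). Each returns a list of dicts, best first, with "conf" (0 to 1); they miss things now and then, are a little off and sometimes report something else, mostly with a low value. They report only what shows in the picture. A call takes as long as a camera call. They do not tell look-alikes from the thing itself.
- ctrl.trace(thing, camera): "mask" (400x640 bool, what is visible of it) and "bbox" ([left, top, right, bottom] in pixels, round what is visible of it).
- ctrl.spot_point(thing, camera): "pixel" ([row, column] in pixels: a listed point, or the origin of a listed thing).
The state is a dict: "clock": time; "joint_pos": joint angles; "qvel": joint speeds; "tau": joint torques, N m; "tool_pos": TCP position; "orientation": TCP orientation; "force": force on the tool from outside, world axes, zero at the start; "moment": the same for the moment, N m; "opening": finger opening in m; "gripper_force": force on a finger pad.
Only numpy, scipy, OpenCV 4.12 (cv2) and the standard library are available. Lean on these libraries where they do the work, as an engineer would, in place of code of your own. Each camera call takes 0.05 s, during which the arm holds its last target. There are 200 camera calls.

## Working session

There is one attempt and no reset: what is moved stays moved. The work goes in short steps, Python scripts to look and compute and a tool call to move; the robot and the scene stay as the last step left them, time stands still between calls to the robot, and variables do not carry over. Pictures are saved under pics/ and viewed, at most 10 in all, crops included, and the job is handed in when it is done.

Besides the shell and the picture viewer there is one more tool, called after ">>>" by a JSON object that holds its "op" and its "data". send_rows: Moves the arm, as the interface text tells. Its arguments: {"type":"object","properties":{"increments":{"type":"array"},"jaw":{"type":"number"}},"required":["increments"]}

```bash
mkdir -p pics
cat > h.py <<'E'
import numpy as np, cv2
from plant import ctrl
def px2w(cam,row,col,z,cal=None):
    c=cal or ctrl.calibration(cam); K=np.array(c["mtx"]);e=np.array(c["eye"]);A=np.array(c["attitude"])
    if A.shape!=(3,3):
        from scipy.spatial.transform import Rotation as R
        A=R.from_euler('xyz',A,degrees=True).as_matrix()
    x=(col-K[0,2])/K[0,0];y=(row-K[1,2])/K[1,1]
    if cam=="wrist":
        r=np.hypot(x,y); d=np.array([np.sin(r)*x/max(r,1e-9),-np.sin(r)*y/max(r,1e-9),-np.cos(r)])
    else: d=np.array([x,-y,-1])
    d=A@d; return e+d*(z-e[2])/d[2]
E
python3 - <<'E'
from h import *
print(ctrl.get_obs()); 
for c in ["scene","top"]:
    im=ctrl.snapshot(c); cv2.imwrite(f"pics/{c}0.png",im[:,:,::-1]); print(c,ctrl.calibration(c))
    for t,z in [("test1_top",.091),("test2_top",.091),("test3_top",.091),("low_test_top",.051),("earth_top",.028),("earth_box",0),("board",0),("tweezers",0),("flux_bottle",0),("spare_relay",0),("solder_spool",0)]:
        for d in ctrl.spot_point(t,c)[:5]:
            p=d["pixel"]; print(t,round(d["conf"],2),np.round(p,1),np.round(px2w(c,p[0],p[1],z),4))
E
```

```text
{'clock': 0.0, 'joint_pos': array([ 9.13918940e+01,  2.05922777e+01,  6.34397087e-01, -2.06102980e-02,
       -7.01357454e+01, -1.65051058e+01]), 'qvel': array([ 0.0136454 , -0.03949543,  0.09041655, -0.01529905,  0.03829339,
       -0.02104539]), 'tau': array([ 3.65491906e-04, -5.82710230e+01,  2.93077809e+01,  6.99805051e+00,
        7.07758343e-03, -1.36320973e-04]), 'tool_pos': array([0.1759065 , 0.65117372, 0.22561637]), 'orientation': array([ 1.79904727e+02, -8.02527078e-03, -1.51202242e+01]), 'force': array([-0.07591708,  0.02898473,  0.29923899]), 'moment': array([0.06455278, 0.01818665, 0.02485684]), 'gripper_force': 0.0, 'opening': 0.08746826432410353}
scene {'mtx': array([[425.2483957 ,   0.        , 321.20543821],
       [  0.        , 425.2483957 , 201.32433665],
       [  0.        ,   0.        ,   1.        ]]), 'eye': array([1.17369312, 0.55464762, 0.76285527]), 'attitude': array([ 53.83826706,  -1.0206875 , 129.29744843])}
test1_top 0.61 [245.4 315.9] [0.5983 0.0831 0.091 ]
test1_top 0.44 [341.7 386. ] [0.7171 0.3514 0.091 ]
test2_top 0.74 [250.  405.4] [0.4754 0.25
[... 1765 characters left out ...]
p 0.41 [182.5 404.2] [ 0.5101 -0.3118  0.028 ]
earth_top 0.41 [230.5 238.6] [0.3648 0.2167 0.028 ]
earth_box 0.81 [181.4 409.4] [ 0.5186 -0.3356  0.    ]
earth_box 0.7 [224.2 414.9] [ 0.378  -0.3461  0.    ]
earth_box 0.64 [274.  390.6] [ 0.2217 -0.2607  0.    ]
board 0.76 [175.  287.6] [0.5461 0.0635 0.    ]
tweezers 0.56 [179.4 365.1] [ 0.5275 -0.1906  0.    ]
flux_bottle 0.7 [183.4 406.7] [ 0.512  -0.3264  0.    ]
flux_bottle 0.46 [123.3 363.6] [ 0.7189 -0.1922  0.    ]
spare_relay 0.73 [196.8 219.2] [0.4771 0.2867 0.    ]
spare_relay 0.48 [181.6 405.4] [ 0.5181 -0.3224  0.    ]
spare_relay 0.15 [197.5 178.4] [0.4768 0.4194 0.    ]
solder_spool 0.57 [118.7 402.9] [ 0.733  -0.3248  0.    ]
```

View pics/top0.png

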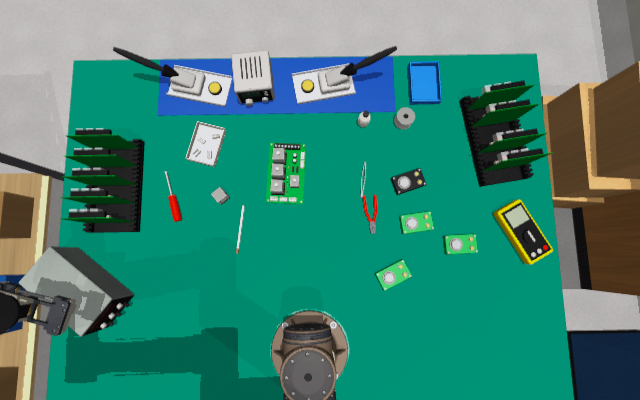

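View pics/scene0.png

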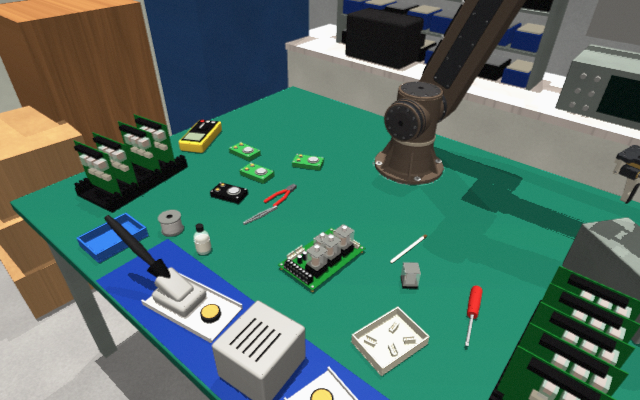

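The scene matches the description. There are four earth-box candidates in the top view (row, col): black at (181,409), and green at (224,415), (244,460) and (275,392). The black one between the cutters, tweezers and spool fits. The board is at (175,287) with its terminals at the far end, so test1 is the relay farthest from the robot. I'll confirm both in one enlarged crop and start approaching at a safe height.

Run:
```python
import cv2,numpy as np
t=cv2.imread("pics/top0.png");s=cv2.imread("pics/scene0.png")
a=cv2.resize(t[150:210,350:450],(400,240),interpolation=3);b=cv2.resize(t[135:210,250:350],(400,300),interpolation=3)
c=cv2.resize(s[215:295,270:370],(400,320),interpolation=3);d=cv2.resize(s[140:230,200:330],(400,277),interpolation=3)
o=np.zeros((597,800,3),np.uint8);o[:240,:400]=a;o[240:540,:400]=b;o[:320,400:]=c;o[320:597,400:]=d
cv2.imwrite("pics/crop1.png",o)
```

```text
(no output)
```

View pics/crop1.png

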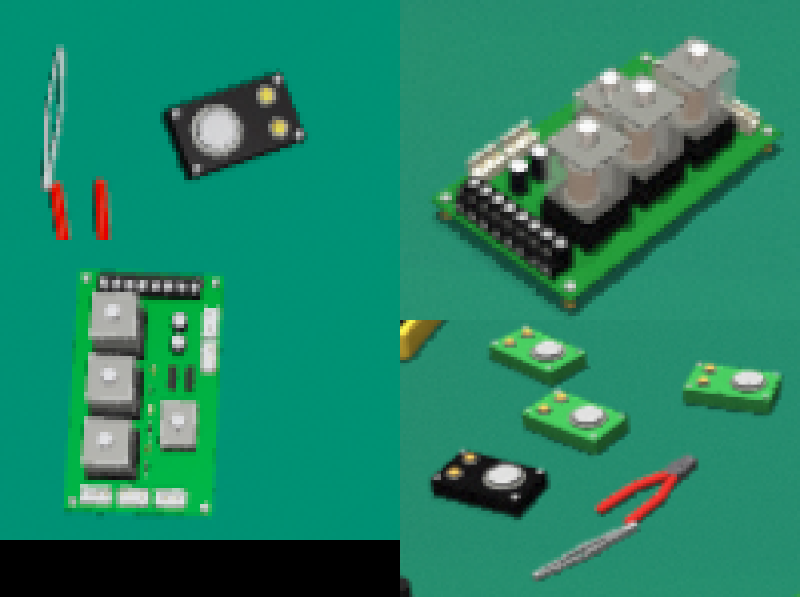

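>>> {"op": "send_rows", "data": {"increments": [[[0.2,-0.2,0,0],[0.4,-0.4,0,0],[0.6,-0.6,0,0],[0.8,-0.8,0,0],[1,-1,0,0],[1,-1,0,0]]], "jaw": 0}}

```text
clock: 1.95
tool_pos: [0.3782, 0.449, 0.227]
orientation: [-180.0, -0.0, -15.3]
force: [-0.0, 0.5, 0.1]
opening: 0.0331
gripper_force: 0.0
```

>>> {"op": "send_rows", "data": {"increments": [[[0.15,-0.25,0,0],[0.3,-0.5,0,0],[0.45,-0.75,0,0],[0.6,-1,0,0],[0.6,-1,0,0]]]}}

```text
clock: 2.58
tool_pos: [0.4972, 0.2492, 0.2266]
orientation: [180.0, -0.0, -15.3]
force: [-0.1, 0.5, -1.1]
opening: 0.0004
gripper_force: 0.0
```

>>> {"op": "send_rows", "data": {"increments": [[[0,-0.25,0,0],[0,-0.5,0,0],[0,-0.75,0,0],[0,-0.75,0,0],[0,-0.75,0,0]]]}}

```text
clock: 3.2
tool_pos: [0.4962, 0.1025, 0.2268]
orientation: [-180.0, -0.0, -15.1]
force: [0.6, 1.4, -1.0]
opening: 0.0004
gripper_force: 0.0
```

The crop confirms both. The black box with the steel button is at top-view (182,404), beside the tweezers. The tall buttons are near (153,278), (168,277) and (184,276), with test1 next to the black terminals, and the low relay is at (180,294). Next is a wrist view above the board.

Run:
```python
from h import *
for n,r,c in [("t1",153.2,278.2),("t2",168.5,277.5),("t3",184.5,276.5)]: print(n,px2w("top",r,c,.091))
cal=ctrl.calibration("wrist"); im=ctrl.snapshot("wrist"); cv2.imwrite("pics/w1.png",im[:,:,::-1]); print(cal)
for t,z in [("test1_top",.091),("test2_top",.091),("test3_top",.091),("low_test_top",.051),("board",0)]:
    for d in ctrl.spot_point(t,"wrist")[:5]:
        p=d["pixel"]; print(t,round(d["conf"],2),np.round(p,1),np.round(px2w("wrist",p[0],p[1],z,cal),4))
```

```text
t1 [0.59621969 0.08613187 0.091     ]
t2 [0.54814575 0.08835015 0.091     ]
t3 [0.49849509 0.09145603 0.091     ]
{'mtx': array([[309.70691629,   0.        , 320.9647741 ],
       [  0.        , 309.70691629, 197.96768225],
       [  0.        ,   0.        ,   1.        ]]), 'eye': array([0.56345994, 0.08309734, 0.38566594]), 'attitude': array([-1.51317966e+01,  6.98999050e-02, -1.05039424e+02])}
test1_top 0.47 [ 77.8 305.2] [0.6029 0.0881 0.091 ]
test1_top 0.15 [ 89.4 578.4] [ 0.5377 -0.2345  0.091 ]
test2_top 0.52 [130.4 317.8] [0.5513 0.0898 0.091 ]
test3_top 0.51 [182.1 330.3] [0.4997 0.0912 0.091 ]
low_test_top 0.42 [143.9 368.7] [0.5215 0.041  0.051 ]
board 0.74 [119.3 338.9] [0.5542 0.0632 0.    ]
```

View pics/w1.png

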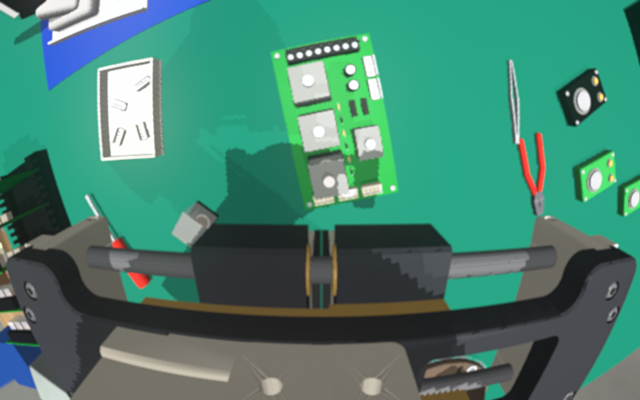

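The wrist view shows test1, test2 and test3 at (78,305), (130,318) and (182,330), which agrees with the other cameras within a few mm. The earth point is next.

>>> {"op": "send_rows", "data": {"increments": [[[0,-0.25,0,0],[0,-0.5,0,0],[0,-0.75,0,0],[0,-1,0,0]]]}}

```text
clock: 4.0
tool_pos: [0.4961, -0.0995, 0.2267]
orientation: [-180.0, -0.0, -15.1]
force: [0.6, 0.1, 0.1]
opening: 0.0005
gripper_force: 0.0
```

>>> {"op": "send_rows", "data": {"increments": [[[0,-0.25,0,0],[0,-0.5,0,0],[0,-0.75,0,0],[0,-1,0,0],[0,-1,0,0],[0,-1,0,0]]]}}

```text
clock: 4.75
tool_pos: [0.4959, -0.2981, 0.2261]
orientation: [-180.0, 0.0, -15.1]
force: [-0.6, 0.7, 0.2]
opening: 0.0008
gripper_force: 0.0
```

Run:
```python
from h import *
cal=ctrl.calibration("wrist"); im=ctrl.snapshot("wrist"); cv2.imwrite("pics/w2.png",im[:,:,::-1]); o=ctrl.get_obs();print(o["tool_pos"],o["orientation"],o["force"])
for t,z in [("earth_top",.028),("earth_box",0)]:
    for d in ctrl.spot_point(t,"wrist")[:5]:
        p=d["pixel"]; print(t,round(d["conf"],2),np.round(p,1),np.round(px2w("wrist",p[0],p[1],z,cal),4))
```

```text
[ 0.49608537 -0.2976586   0.22638165] [-1.79990719e+02  2.23086864e-02 -1.50893461e+01] [-0.54390084 -0.24149319 -0.78565028]
earth_box 0.92 [144.5 341.3] [ 0.5225 -0.3325  0.    ]
```

View pics/w2.png

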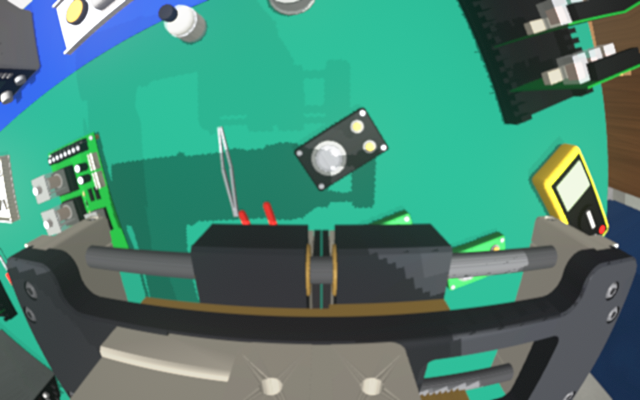

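The black box is centred at (145,341) with its steel button at (158,329).

Run:
```python
from h import *
print(px2w("wrist",157.5,329,.028), ctrl.grasp_offset)
```

```text
[ 0.51486675 -0.31294701  0.028     ] 0.0188
```

>>> {"op": "send_rows", "data": {"increments": [[[0.04,-0.03,-0.2,0],[0.08,-0.065,-0.45,0],[0.08,-0.065,-0.7,0],[0.08,-0.065,-0.85,0],[0.08,-0.065,-0.9,0],[0.08,-0.065,-0.9,0]]]}}

```text
clock: 5.65
tool_pos: [0.5125, -0.3109, 0.0469]
orientation: [180.0, 0.0, -15.0]
force: [0.4, 0.4, -0.6]
opening: 0.0002
gripper_force: 0.0
```

>>> {"op": "send_rows", "data": {"increments": [[[0,0,-0.03,0],[0,0,-0.05,0],[0,0,-0.07,0],[0,0,-0.08,0],[0,0,-0.085,0],[0,0,-0.085,0]]]}}

```text
clock: 6.4
tool_pos: [0.512, -0.3114, 0.0295]
orientation: [180.0, 0.0, -15.1]
force: [-0.5, -0.4, 0.6]
opening: 0.0006
gripper_force: 0.0
```

Now small steps down to contact.

>>> {"op": "send_rows", "data": {"increments": [[[0,0,-0.005,0],[0,0,-0.01,0],[0,0,-0.014,0],[0,0,-0.018,0],[0,0,-0.018,0],[0,0,-0.018,0],[0,0,-0.018,0]]]}}

```text
clock: 7.28
tool_pos: [0.5122, -0.3114, 0.0261]
orientation: [180.0, -0.0, -15.1]
force: [0.2, -0.0, 4.0]
opening: 0.0007
gripper_force: 1.4
```

There is contact at about 4 N, held for several rows. I'll lift and go to test1.

>>> {"op": "send_rows", "data": {"increments": [[[0,0,0.1,0],[0,0,0.35,0],[0.05,0.15,0.6,0],[0.1,0.35,0.65,0],[0.17,0.6,0.65,0],[0.22,0.8,0.65,0],[0.22,1,0.65,0],[0.22,1,0.65,0]]]}}

```text
clock: 8.28
tool_pos: [0.5559, -0.1091, 0.1557]
orientation: [-180.0, 0.0, -14.9]
force: [0.3, 0.3, -0.2]
opening: 0.0003
gripper_force: 0.0
```

>>> {"op": "send_rows", "data": {"increments": [[[0.05,0.25,0,0],[0.1,0.5,0,0],[0.15,0.75,0,0],[0.2,0.92,0,0],[0.22,0.99,0,0],[0.22,0.99,0,0],[0.22,0.99,0,0]]]}}

```text
clock: 9.15
tool_pos: [0.5996, 0.0855, 0.1557]
orientation: [180.0, 0.0, -15.2]
force: [0.5, 0.3, 0.2]
opening: 0.0004
gripper_force: 0.0
```

Run:
```python
from h import *
cal=ctrl.calibration("wrist"); im=ctrl.snapshot("wrist"); cv2.imwrite("pics/w3.png",im[:,:,::-1]); o=ctrl.get_obs();print(o["tool_pos"],o["orientation"],o["force"])
for t,z in [("test1_top",.091),("test2_top",.091),("test3_top",.091),("low_test_top",.051),("board",0)]:
    for d in ctrl.spot_point(t,"wrist")[:5]:
        p=d["pixel"]; print(t,round(d["conf"],2),np.round(p,1),np.round(px2w("wrist",p[0],p[1],z,cal),4))
```

```text
[0.59972381 0.08536408 0.15590188] [ 1.79986397e+02  1.73890190e-02 -1.51846951e+01] [ 0.50699752 -0.23151918 -0.80457548]
test1_top 0.66 [177.5 615.1] [ 0.5482 -0.2292  0.091 ]
test1_top 0.63 [209.3 318.1] [0.6005 0.0863 0.091 ]
test3_top 0.59 [176.6 613.4] [ 0.55   -0.2257  0.091 ]
board 0.76 [220.  347.9] [0.5533 0.0667 0.    ]
```

View pics/w3.png

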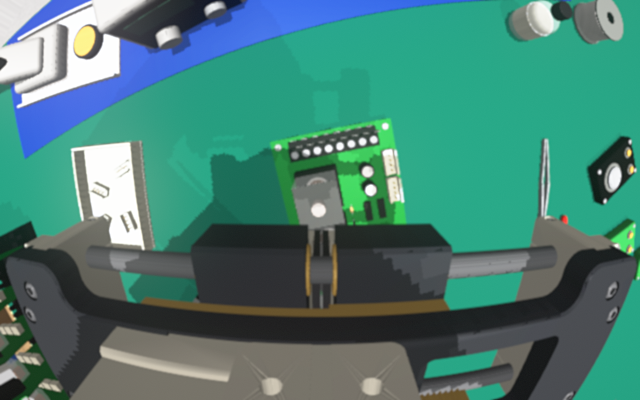

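The wrist view shows the test1 button at (209,318), directly under the TCP within 1 mm. I'll descend onto it.

>>> {"op": "send_rows", "data": {"increments": [[[0,0,-0.1,0],[0,0.005,-0.2,0],[0.003,0.005,-0.27,0],[0.003,0.005,-0.31,0],[0.003,0.005,-0.31,0],[0.003,0.005,-0.31,0]]]}}

```text
clock: 10.2
tool_pos: [0.6011, 0.0877, 0.0946]
orientation: [-180.0, -0.0, -15.1]
force: [-0.9, 1.2, 0.5]
opening: 0.0006
gripper_force: 0.0
```

>>> {"op": "send_rows", "data": {"increments": [[[0,0,-0.005,0],[0,0,-0.01,0],[0,0,-0.015,0],[0,0,-0.02,0],[0,0,-0.025,0],[0,0,-0.03,0],[0,0,-0.035,0],[0,0,-0.04,0],[0,0,-0.045,0],[0,0,-0.045,0],[0,0,-0.045,0]]]}}

```text
clock: 11.58
tool_pos: [0.6007, 0.0876, 0.0851]
orientation: [-180.0, -0.0, -15.1]
force: [-1.6, 0.2, 4.7]
opening: 0.0004
gripper_force: 2.3
```

>>> {"op": "send_rows", "data": {"increments": [[[0,0,-0.004,0],[0,0,-0.008,0],[0,0,-0.008,0],[0,0,-0.008,0],[0,0,-0.008,0]]]}}

```text
clock: 12.2
tool_pos: [0.6008, 0.0877, 0.0839]
orientation: [-180.0, -0.0, -15.1]
force: [-2.2, 1.0, 8.1]
opening: 0.0005
gripper_force: 3.8
```

The force is 8 N on the end spring at z = 83.9 mm, so test1 is fully in. Next is test2.

>>> {"op": "send_rows", "data": {"increments": [[[0,0,0.05,0],[0,0,0.15,0],[-0.08,0,0.18,0],[-0.17,0.01,0.18,0],[-0.25,0.01,0.18,0],[-0.25,0.01,0.15,0],[-0.25,0.01,0.1,0],[-0.25,0.01,0.06,0],[-0.25,0.01,0.05,0],[-0.25,0.01,0.05,0]]]}}

```text
clock: 13.45
tool_pos: [0.5507, 0.0895, 0.0929]
orientation: [180.0, 0.0, -15.1]
force: [0.7, -0.5, 0.3]
opening: 0.0005
gripper_force: 0.0
```

>>> {"op": "send_rows", "data": {"increments": [[[0,0,-0.005,0],[0,0,-0.01,0],[0,0,-0.015,0],[0,0,-0.02,0],[0,0,-0.025,0],[0,0,-0.03,0],[0,0,-0.035,0],[0,0,-0.04,0],[0,0,-0.045,0],[0,0,-0.045,0],[0,0,-0.045,0]]]}}

```text
clock: 14.82
tool_pos: [0.5507, 0.0897, 0.0847]
orientation: [-180.0, -0.0, -15.1]
force: [-1.8, 0.1, 5.8]
opening: 0.0002
gripper_force: 2.9
```

>>> {"op": "send_rows", "data": {"increments": [[[0,0,-0.004,0],[0,0,-0.006,0],[0,0,-0.006,0],[0,0,-0.006,0],[0,0,-0.006,0]]]}}

```text
clock: 15.45
tool_pos: [0.5508, 0.0897, 0.0837]
orientation: [-180.0, -0.0, -15.1]
force: [-2.7, 0.3, 9.0]
opening: 0.0004
gripper_force: 4.0
```

test2 is in (9 N at 83.7 mm). Next is test3, with the final press slightly shallower.

>>> {"op": "send_rows", "data": {"increments": [[[0,0,0.05,0],[0,0,0.15,0],[-0.08,0,0.18,0],[-0.17,0.01,0.18,0],[-0.25,0.01,0.18,0],[-0.25,0.01,0.15,0],[-0.25,0.01,0.1,0],[-0.25,0.01,0.06,0],[-0.25,0.01,0.05,0],[-0.25,0.01,0.05,0]]]}}

```text
clock: 16.7
tool_pos: [0.5007, 0.0915, 0.0928]
orientation: [180.0, 0.0, -15.1]
force: [1.2, 0.2, 0.3]
opening: 0.0001
gripper_force: 0.0
```

>>> {"op": "send_rows", "data": {"increments": [[[0,0,-0.005,0],[0,0,-0.01,0],[0,0,-0.015,0],[0,0,-0.02,0],[0,0,-0.025,0],[0,0,-0.03,0],[0,0,-0.035,0],[0,0,-0.04,0],[0,0,-0.045,0],[0,0,-0.045,0],[0,0,-0.045,0]]]}}

```text
clock: 18.08
tool_pos: [0.5008, 0.0917, 0.0844]
orientation: [-180.0, -0.0, -15.1]
force: [-2.3, -0.0, 5.7]
opening: 0.0005
gripper_force: 3.1
```

>>> {"op": "send_rows", "data": {"increments": [[[0,0,-0.002,0],[0,0,-0.004,0],[0,0,-0.004,0],[0,0,-0.004,0],[0,0,-0.004,0]]]}}

```text
clock: 18.7
tool_pos: [0.5008, 0.0917, 0.0838]
orientation: [-180.0, -0.0, -15.1]
force: [-1.6, 0.3, 8.6]
opening: 0.0005
gripper_force: 3.8
```

All three reached the end spring. I'll lift straight up, back away and check.

>>> {"op": "send_rows", "data": {"increments": [[[0,0,0.05,0],[0,0,0.2,0],[0,0,0.45,0],[-0.1,0,0.7,0],[-0.2,0,0.8,0],[-0.2,0,0.8,0],[-0.2,0,0.8,0]]]}}

```text
clock: 19.58
tool_pos: [0.4604, 0.0916, 0.2429]
orientation: [180.0, 0.0, -15.1]
force: [-0.2, 0.1, -1.0]
opening: 0.0
gripper_force: 0.0
```

Run:
```python
from h import *
im=ctrl.snapshot("scene"); a=cv2.imread("pics/scene0.png")[200:300,260:380]; b=im[200:300,260:380,::-1]
w=ctrl.snapshot("wrist")[:,:,::-1]
o=np.zeros((600,800,3),np.uint8);o[:333,:400]=cv2.resize(a,(400,333),interpolation=3);o[:333,400:]=cv2.resize(b,(400,333),interpolation=3);o[350:600,:400]=cv2.resize(w,(400,250));o[350:600,400:]=cv2.resize(im[:,:,::-1],(400,250))
cv2.imwrite("pics/end.png",o);print(ctrl.get_obs()["force"])
```

```text
[-0.50597437  0.68637362 -0.52222448]
```

View pics/end.png

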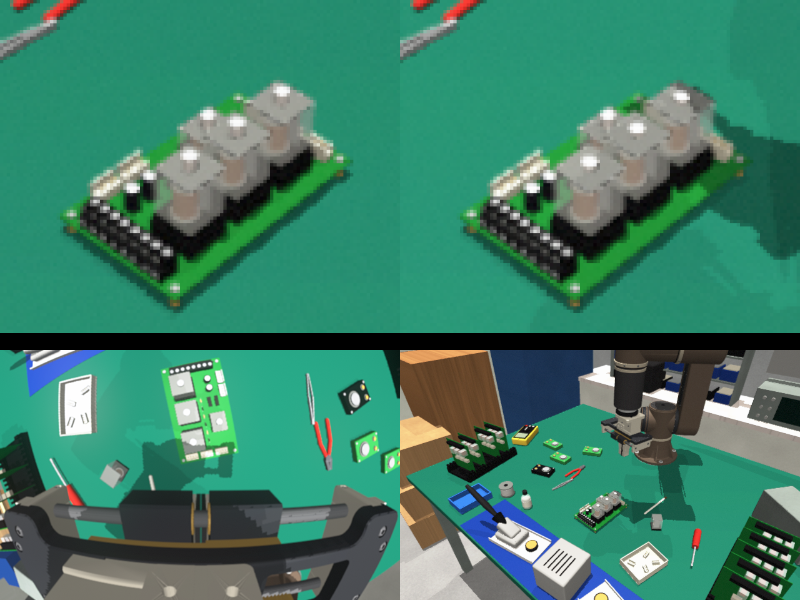

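Comparing before (left) and after (right), all three tall buttons are lower: (190,153)→(590,160), (237,120)→(637,127) and (282,88)→(682,96). The low button is unchanged at (208,113) and (608,113), and the board has not moved.

```bash
python3 -c "
from plant import ctrl
print(ctrl.close_job())"
```

```text
the job is handed in; nothing more can be done
None
```

I touched the earth button at about 4 N, then pressed test1, test2 and test3 fully home in that order at 8–9 N each; the closing picture shows the low button still out and the board unmoved, and the job is handed in (no verdict was returned).

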